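Sort two ground bushes through the diverter chute

ROBOT

A 6-joint arm with a two-finger parallel gripper is mounted at the origin on the work surface. World frame = base frame: x ahead of the robot, y to its left, z up, the work surface at z = 0. Lengths are in m, angles in rad, forces in N, time in s.
With the tool pointing down it reaches from about 0.275 to 0.85 m from the base axis. Payload 5.2 kg.
Tool frame: the origin (TCP) lies between the finger pads; the fingertips stand 11 mm ahead of it and the grasp point (between the pads) lies 8 mm behind it (env.tip_reach is the distance from the TCP to the fingertips, in m); y points along the fingers, x is the direction in which the jaws open and shut, and the axes are right-handed (so a half turn about y gives the same grasp; the last joint's range is limited). The gripper opens to 85 mm and grips with 20 to 120 N. Pads are 22 mm wide; open, the fingers measure 114 mm over their backs; the gripper's body (76 mm by 85 mm) begins 54 mm behind the grasp point. The pads swing forward as they close: fully open they stand 13 mm farther back than shut.
Start: joints at [-1.323, 0.259, 1.535, -0, 1.348, -0.203], TCP at [0.24, -0.495, 0.242] pointing down, gripper open.
Joint ranges: [-3.14, 3.14], [-0.91, 2.08], [0.19, 2.58], [-1.22, 4.36], [0.22, 2.71], [-3.12, 3.12]. Speed limits (rad/s): [2.57, 2.57, 3.14, 3.14, 3.14, 3.14].

INTERFACE

Orientations are given as a 3x3 rotation matrix whose columns are the frame's x, y, z axes.
In Python, from plant import env, imaging gives the robot as it stands. The module is installed in compiled form; this text tells all that it offers.
- The arm moves only by the tool servo_tool, never from a script. Its argument "increments" is one flat list of numbers, 7 for each row, row after row: the shift along the tool's x, y, z in cm, then the turn, a rotation vector about the tool's x, y, z in rad, then the opening, from 0 (shut) to 1 (fully open). A call has 1 to 10 rows; each row is the pose to reach, as a shift and turn from the pose commanded when the call began, along the tool's axes at that moment; what a row does not reach only later rows make up. A row lasts 1/12 s, in which the tool goes at most 41.7 mm and 7.16 degrees, less where a joint would pass 70% of its speed; a pose out of reach is approached as far as the arm can. A call with a gripper value outside its range is refused whole. The fingers move at their own pace and stop on an object; "force" is the grip in N (left out, the last holds). Time passes only in rows, so rows that repeat a pose let the fingers close. It gives the time, the measured TCP pose, the force and the opening at its end, in the units of the state.
- env.state(): the state, without advancing time (a new reading comes with each control period).
- imaging.grab_frame(name): name is "scene" or "top" or "wrist"; returns the picture (384x512x3 uint8, blue, green, red); there is no depth.
- imaging.calibration(name): a dict with "fovy" (degrees; the focal length in pixels is half the picture's height over the tangent of half this angle, whatever the lens; pixels are square), "cx", "cy" (the principal point, pixels), "pose" (4x4, takes a point from camera to world coordinates); the wrist camera has in their place "T_tool_cam" (4x4, takes a point from camera to tool coordinates, whose origin is the TCP and whose axes are the tool frame's). Camera axes: x right, y up, looking along -z (the intrinsics and any distortion apply to the point x, -y, -z); pixel columns grow to the right and rows downward; lengths in m; the calibration is good to about 2 mm. A picture is of the moment at which its call begins: read the wrist's pose just before it. calibration takes no time and is no camera call.
- env.job_done(): hands the job in, once; it reports no verdict.
The state is a dict: "t": time; "q": joint angles; "qvel": joint speeds; "joint_efforts": joint torques, N m; "tcp_pos": TCP position; "ee_rot": TCP orientation; "contact_force": force on the tool from outside, world axes, zero at the start; "ft_torque": the same for the moment, N m; "finger_gap": finger opening in m.
Only numpy, scipy, OpenCV 4.12 (cv2) and the standard library are available. Lean on these libraries where they do the work, as an engineer would, in place of code of your own. Each camera call takes 0.05 s, during which the arm holds its last target.

TASK

Shut the air cock first: turn its handle fully round to its stop, crossways to the pipe, so the blow-off does not catch the work. Then send the flanged bush into the round pan and the plain bush into the square tray (whichever first), dropping each one into the sorter's hopper with the diverter lever already thrown fully over for that side. Let go of everything, and do not disturb the other things on the bench.

Things in the scene. Friction and masses are not known exactly. Their poses are not given: they have to be found in the camera images.
- sorter: Fixed sorter of white sheet with a clear back, on the bench. Origin on the bench under the middle of its hopper; x points from its front (robot side) to its back, y to the left chute, z up; yaw varies. Under the hopper, at z = 165 mm, a ridge from which one chute slopes down to the left (+y) and one to the right (-y), each ending over the pan or tray on that side. Front plate's outer face at x = -42.
- hopper_mouth (a point): Middle of the hopper's open mouth, 260 mm above the bench, level with its rim; 100 mm (sorter y) by 76 mm (sorter x) inside, walls 4 mm. Inside, a steel flap 90 mm tall stands up from the ridge and turns with the lever: it leans over and closes the chute on the side it leans to, so what is dropped in slides down the OTHER side.
- lever (a joint): Diverter lever, fixed to the flap, leaning the same way, outside the front plate in the plane x = -70 mm of the sorter; axis along sorter x at z = 165. 0 = upright; +0.55 rad (stop) = fully left (+y), a dropped part goes RIGHT (-y); -0.55 (stop) = fully right, a dropped part goes LEFT. Thrown: beyond 0.45 either way. Light friction (1.5 N at the ball); stays where left. Starts anywhere.
- lever_ball (a point): Centre of the black ball, 26 mm diameter, on top of the lever rod (10 mm diameter), 150 mm from its axis: 315 mm above the bench when upright, 293 mm at the stops, where it is 78 mm to the side.
- round_pan: Fixed round steel pan, 120 mm outside diameter at the rim, 45 mm high, wall 4 mm, at the foot of one of the two chutes: 150 mm left or right of the sorter's origin, which side varies. Origin under its centre, on the bench.
- square_tray: Fixed square steel tray, 120 by 120 mm, 45 mm high, wall 4 mm, at the foot of the other chute, 150 mm from the sorter's origin. Origin under its centre, on the bench.
- flanged_mid (a point): Centre of the flanged bush, steel, standing on its flange: flange 40 mm diameter, 7 mm thick, at the bottom; above it a body 26 mm diameter; 40 mm tall in all, this point 20 mm above the bench. About 120 g.
- plain_mid (a point): Centre of the plain bush, steel cylinder without flange, 32 mm diameter, 38 mm tall, standing upright, this point 19 mm above the bench. About 140 g.
- air_cock: Fixed air cock on a small stand, 85 by 50 mm foot. Origin on the bench under the handle's pivot; x along its pipe (130 mm long, 18 mm diameter, centre 58 mm above the bench; brass cock body 30 mm diameter, 50 mm long in the middle), z up. Yaw varies.
- cock_handle (a joint): Handle of the cock, turning about the vertical through the cock's origin: 0 (stop) = handle points along the pipe's +x, open; 1.571 (hard stop) = handle points along the cock's +y, across the pipe, shut. Grows anticlockwise seen from above. Counts as shut beyond 1.45. Stiffness about 3 N at its end. Starts between 0 and 0.5.
- handle_end (a point): On the cock handle 60 mm from its pivot, half-way up the handle. The handle is a dark flat bar 10 mm thick, 18 mm high (83 to 101 mm above the bench), from the pivot to 75 mm out.
- vee_block: Bystander: dark steel vee block 44 x 36 x 32 mm tall, loose. Origin under its centre.
- bearing: Bystander: steel bearing ring 46 mm diameter, 14 mm tall, loose, lying flat. Origin under its centre.
- chuck_jaw: Bystander: stepped dark steel chuck jaw 48 x 20 x 36 mm tall, loose. Origin under its centre.
- clamp_knob: Bystander: black clamping knob 42 mm diameter, 32 mm tall, loose. Origin under its centre.
- oil_can: Bystander: grey can 56 mm diameter, 120 mm tall, loose, to the left. Origin under its centre.
- wrench: Bystander: steel spanner 180 mm long lying flat near the robot's left. Origin under its middle.
There are look-alikes about, which are no part of the job. What is shaped like the part that bears plain_mid but yellow is not meant. What is shaped like the square_tray but orange is not meant.

How it is judged:
On the way, in this order (a step that is already met when the one before it is completed fails the run):
1. the air cock is shut, with both bushes still out of the sorter (value of joint cock_handle above 1.45 rad and not (x of flanged_mid in the frame of sorter between -0.045 and 0.045 m and y of flanged_mid in the frame of sorter between -0.06 and 0.06 m and z of flanged_mid in the frame of sorter between 0.1 and 0.245 m) and not (x of plain_mid in the frame of sorter between -0.045 and 0.045 m and y of plain_mid in the frame of sorter between -0.06 and 0.06 m and z of plain_mid in the frame of sorter between 0.1 and 0.245 m) and not (horizontal distance between flanged_mid and round_pan below 0.065 m and z of flanged_mid in the frame of round_pan below 0.06 m) and not (horizontal distance between plain_mid and square_tray below 0.065 m and z of plain_mid in the frame of square_tray below 0.06 m)), for 0.1 s.
2. one bush drops through the hopper (its centre below the rim) with the lever thrown fully for its own pan or tray (value of joint cock_handle above 1.45 rad and (((x of flanged_mid in the frame of sorter between -0.045 and 0.045 m and y of flanged_mid in the frame of sorter between -0.06 and 0.06 m and z of flanged_mid in the frame of sorter between 0.1 and 0.245 m) and ((y of round_pan in the frame of sorter below 0 m and value of joint lever above 0.45 rad) or (y of round_pan in the frame of sorter above 0 m and value of joint lever below -0.45 rad))) or ((x of plain_mid in the frame of sorter between -0.045 and 0.045 m and y of plain_mid in the frame of sorter between -0.06 and 0.06 m and z of plain_mid in the frame of sorter between 0.1 and 0.245 m) and ((y of square_tray in the frame of sorter below 0 m and value of joint lever above 0.45 rad) or (y of square_tray in the frame of sorter above 0 m and value of joint lever below -0.45 rad))))), for 0.02 s.
3. the other bush drops through the hopper (its centre below the rim) with the lever thrown fully for its own pan or tray, the first one lying in its own (value of joint cock_handle above 1.45 rad and (((x of flanged_mid in the frame of sorter between -0.045 and 0.045 m and y of flanged_mid in the frame of sorter between -0.06 and 0.06 m and z of flanged_mid in the frame of sorter between 0.1 and 0.245 m) and ((y of round_pan in the frame of sorter below 0 m and value of joint lever above 0.45 rad) or (y of round_pan in the frame of sorter above 0 m and value of joint lever below -0.45 rad)) and (horizontal distance between plain_mid and square_tray below 0.065 m and z of plain_mid in the frame of square_tray below 0.06 m)) or ((x of plain_mid in the frame of sorter between -0.045 and 0.045 m and y of plain_mid in the frame of sorter between -0.06 and 0.06 m and z of plain_mid in the frame of sorter between 0.1 and 0.245 m) and ((y of square_tray in the frame of sorter below 0 m and value of joint lever above 0.45 rad) or (y of square_tray in the frame of sorter above 0 m and value of joint lever below -0.45 rad)) and (horizontal distance between flanged_mid and round_pan below 0.065 m and z of flanged_mid in the frame of round_pan below 0.06 m)))), for 0.02 s.
At the end, for the whole second after the job is handed in: The flanged bush lies at rest in the round pan and the plain bush at rest in the square tray (centre within 65 mm of the middle and less than 60 mm above the underside), the cock still shut (beyond 1.45 rad), nothing touched by the robot (horizontal distance between flanged_mid and round_pan below 0.065 m and z of flanged_mid in the frame of round_pan below 0.06 m and horizontal distance between plain_mid and square_tray below 0.065 m and z of plain_mid in the frame of square_tray below 0.06 m and value of joint cock_handle above 1.45 rad and linear speed of each of flanged_bush, plain_bush below 0.02 m/s).
It fails at once if a bystander is moved by more than 30 mm (distance of any of vee_block, bearing, chuck_jaw, clamp_knob, oil_can, wrench from where it was at the start of the episode above 0.03 m).
It also fails if it takes over 72 s, if anything falls off the work surface, if the arm or the gripper's body presses on something with over 40 N, if the wrist force passes 120 N, or if a joint passes its speed limit or range.

## Working session

There is one attempt and no reset: what is moved stays moved. The work goes in short steps, Python scripts to look and compute and a tool call to move; the robot and the scene stay as the last step left them, time stands still between calls to the robot, and variables do not carry over. Pictures are saved under pics/ and viewed, and the job is handed in when it is done.

Besides the shell and the picture viewer there is one more tool, called after "Call:" in YAML: its name, and indented under it one key for each argument. servo_tool: Moves the arm, as the interface text tells. Its arguments: {"type":"object","properties":{"increments":{"type":"array","items":{"type":"number"}},"force":{"type":"number"}},"required":["increments"]}

```bash
mkdir -p pics
python3 - <<'E'
from plant import env, imaging
import cv2,numpy as np
np.set_printoptions(precision=4,suppress=True)
for n in ("scene","top"):
    f=imaging.grab_frame(n); cv2.imwrite(f"pics/{n}0.png",cv2.resize(f,None,fx=1.5,fy=1.5,interpolation=cv2.INTER_CUBIC)); print(n,imaging.calibration(n))
print(imaging.calibration("wrist")); print(env.state(), env.tip_reach)
E
```

```text
scene {'fovy': 55.39762593175205, 'cx': 250.16598598134036, 'cy': 187.5371953401925, 'pose': array([[ 0.2041, -0.5249,  0.8264,  1.5807],
       [ 0.9788,  0.1217, -0.1645, -0.1657],
       [-0.0142,  0.8424,  0.5386,  0.8598],
       [ 0.    ,  0.    ,  0.    ,  1.    ]])}
top {'fovy': 55.43119699537472, 'cx': 256.90138138285556, 'cy': 187.545700426583, 'pose': array([[-0.0165,  0.9833, -0.1813,  0.3671],
       [-0.9997, -0.0127,  0.0217,  0.0485],
       [ 0.0191,  0.1816,  0.9832,  1.1752],
       [ 0.    ,  0.    ,  0.    ,  1.    ]])}
{'fovy': 63.45777206355969, 'cx': 254.21460338400996, 'cy': 190.76560822550877, 'T_tool_cam': array([[ 1.    , -0.0005, -0.0006, -0.0007],
       [-0.0004,  0.3204, -0.9473, -0.1317],
       [ 0.0007,  0.9473,  0.3204,  0.0826],
       [ 0.    ,  0.    ,  0.    ,  1.    ]])}
{'t': 0.1, 'q': array([-1.3228,  0.2593,  1.536 ,  0.    ,  1.348 , -0.2028]), 'qvel': array([-0.0008, -0.0005, -0.0028, -0.0027,  0.001 , -0.0018]), 'joint_efforts': array([  0.0037, -44.697 , -29.1246,  -0.0001,   0.0064,   0.    ]), 'tcp_pos': array([ 0.2395, -0.4946,  0.2416]), 'ee_rot': array([[ 0.4357, -0.0004,  0.9001],
       [-0.9001,  0.0016,  0.4357],
       [-0.0016, -1.    ,  0.0004]]), 'contact_force': array([-0.3721,  0.5092,  0.3353]), 'ft_torque': array([-0.0036,  0.0334,  0.0201]), 'finger_gap': 0.08514837977609652} 0.011
```

View pics/top0.png

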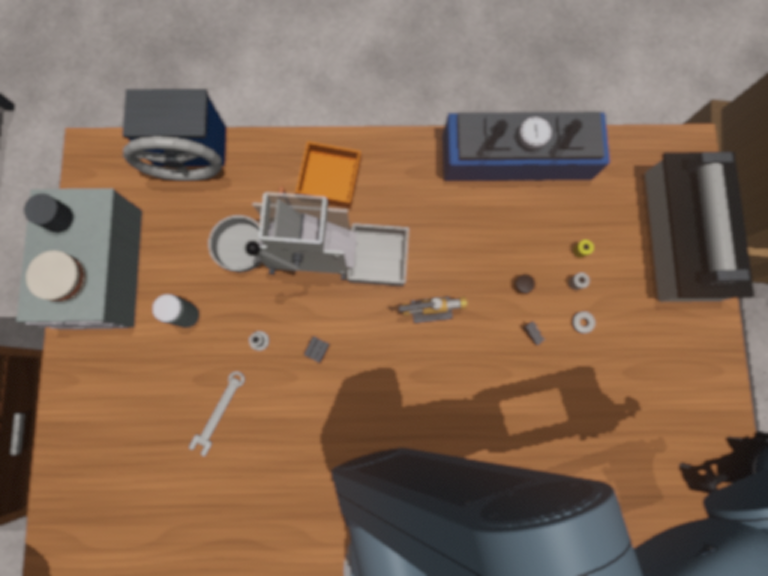

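View pics/scene0.png

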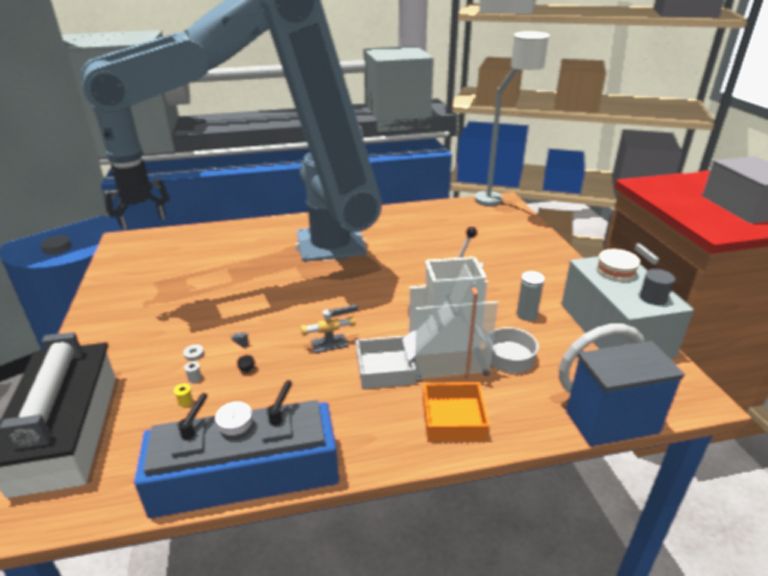

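```bash
cat > h.py <<'E'
from plant import env, imaging
import cv2,numpy as np
from scipy.spatial.transform import Rotation as Rn
np.set_printoptions(precision=4,suppress=True)
def cam(n,st=None):
    c=imaging.calibration(n); f=192/np.tan(np.radians(c['fovy'])/2)
    if n=='wrist':
        T=np.eye(4); T[:3,:3]=st['ee_rot']; T[:3,3]=st['tcp_pos']; P=T@c['T_tool_cam']
    else: P=c['pose']
    return f,c['cx'],c['cy'],P
def pix2w(n,u,v,z,st=None):
    f,cx,cy,P=cam(n,st); d=P[:3,:3]@np.array([(u-cx)/f,-(v-cy)/f,-1]); o=P[:3,3]
    return o+d*(z-o[2])/d[2]
def w2pix(n,p,st=None):
    f,cx,cy,P=cam(n,st); q=np.linalg.inv(P)@np.append(p,1)
    return np.array([cx+f*q[0]/-q[2], cy-f*q[1]/-q[2]])
def inc(p,R=None,st=None):
    st=st or env.state(); d=st['ee_rot'].T@(np.array(p)-st['tcp_pos'])*100
    r=Rn.from_matrix(st['ee_rot'].T@R).as_rotvec() if R is not None else np.zeros(3)
    return np.round(np.r_[d,r],3)
E
python3 - <<'E'
from h import *
f=cv2.imread('pics/top0.png'); a=cv2.resize(f[170:370,180:480],(800,533),interpolation=cv2.INTER_CUBIC); cv2.imwrite('pics/t1.png',a)
f=cv2.imread('pics/scene0.png'); a=cv2.resize(f[210:440,340:560],(574,600),interpolation=cv2.INTER_CUBIC); cv2.imwrite('pics/s1.png',a)
a=cv2.resize(f[280:410,160:370],(800,495),interpolation=cv2.INTER_CUBIC); cv2.imwrite('pics/s2.png',a)
for nm,u,v,z in [('flang',259,340,.04),('plain',581,281,.038),('yel',585,248,.038),('bearing',584,322,.014),('knob',524,284,.032),('jaw',532,332,.03),('vee',316,349,.032),('pan',236,244,.045),('tray',379,254,.045),('ball',253,248,.31),('cock',433,304,.09),('hop',294,218,.26),('can',168,309,.12)]:
    print(nm,pix2w('top',u/1.5,v/1.5,z))
E
```

```text
flang [0.4571 0.2852 0.04  ]
plain [ 0.5721 -0.3924  0.038 ]
yel [ 0.644 -0.407  0.038]
bearing [ 0.4872 -0.4009  0.014 ]
knob [ 0.5683 -0.272   0.032 ]
jaw [ 0.4661 -0.283   0.03  ]
vee [0.4374 0.169  0.032 ]
pan [0.6597 0.3377 0.045 ]
tray [0.6344 0.0359 0.045 ]
ball [0.5841 0.2423 0.31  ]
cock [ 0.5198 -0.0701  0.09  ]
hop [0.6492 0.1844 0.26  ]
can [0.5129 0.4445 0.12  ]
```

View pics/t1.png

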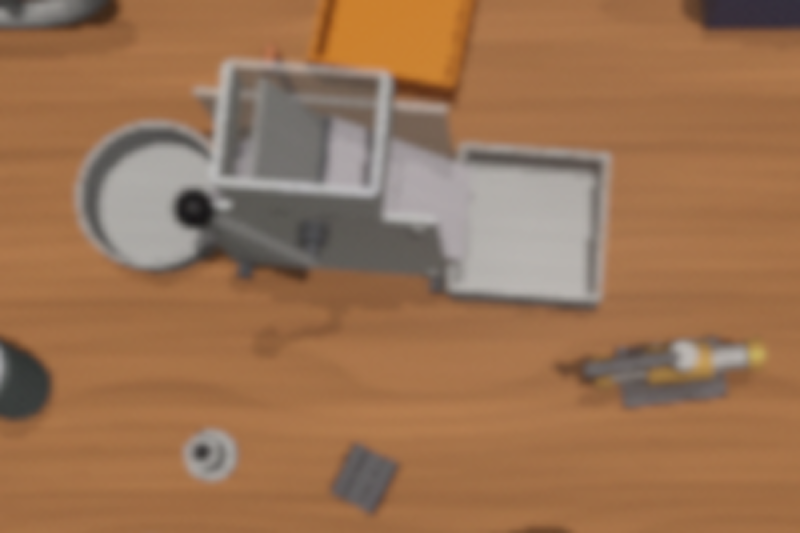

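View pics/s1.png

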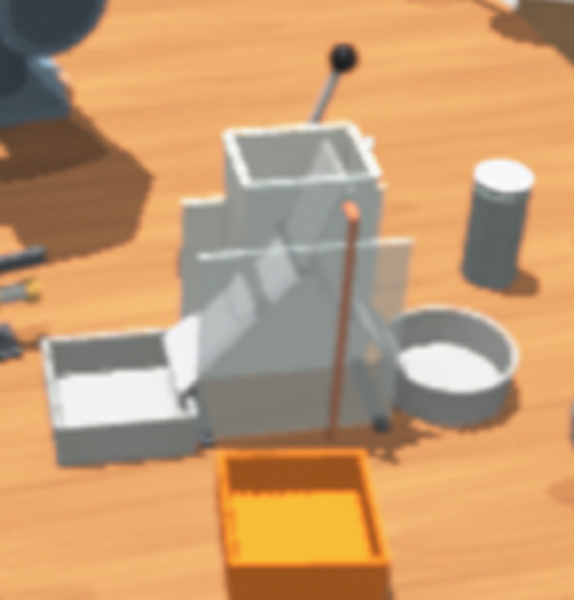

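View pics/s2.png

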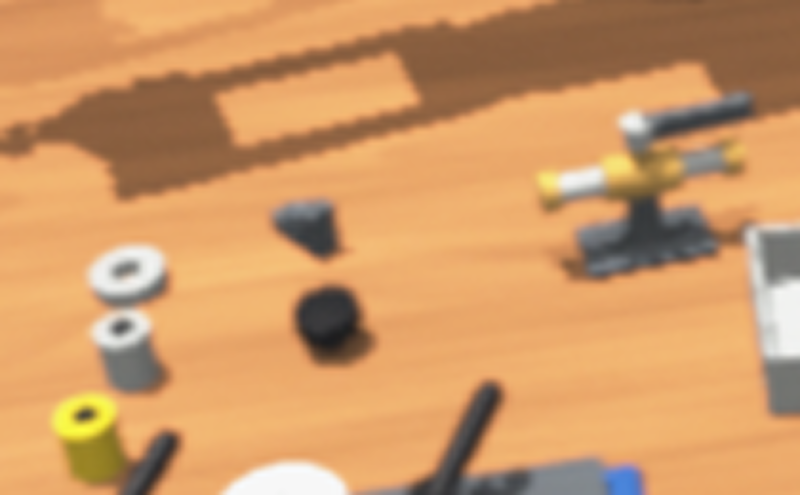

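Run:
```python
from h import *
R0=np.array([[0,-1,0],[0,0,-1],[1,0,0]]).T.astype(float)
print(inc([0.49,-0.06,0.27],R0))
def t1(u,v,z): return pix2w('top',(180+u*.375)/1.5,(170+v*.3752)/1.5,z)
for n,u,v,z in [('pipeR',765,353,.058),('pipeL',603,388,.058),('piv',685,354,.1),('hend',588,370,.092),('ball',193,208,.306)]+[('hop',a,b,.26) for a,b in [(228,65),(390,72),(380,190),(212,183)]]: print(n,t1(u,v,z))
```

```text
[-28.21   -2.783  41.478   0.      0.451  -0.002]
pipeR [ 0.5266 -0.1438  0.058 ]
pipeL [ 0.5011 -0.0177  0.058 ]
piv [ 0.5207 -0.0768  0.1   ]
hend [ 0.5107 -0.0047  0.092 ]
ball [0.5851 0.2442 0.306 ]
hop [0.6925 0.2344 0.26  ]
hop [0.6867 0.1288 0.26  ]
hop [0.6071 0.135  0.26  ]
hop [0.613  0.2429 0.26  ]
```

Call:
servo_tool:
  increments: [-4, -0.3, 2, 0, 0.1, 0, 0, -8, -0.6, 4, 0, 0.2, 0, 0, -12, -1, 6, 0, 0.3, 0, 0, -14.1, -1.4, 9, 0, 0.4, 0, 0, -16, -1.8, 14, 0, 0.45, 0, 0, -18, -2.2, 18, 0, 0.45, 0, 0, -20, -2.5, 22, 0, 0.45, 0, 0, -22, -2.78, 26, 0, 0.45, 0, 0, -24, -2.78, 30, 0, 0.45, 0, 0, -26, -2.78, 33, 0, 0.45, 0, 0]

```text
t: 0.93
tcp_pos: [0.412, -0.1341, 0.2701]
ee_rot: [[0.001, 0.001, 1.0], [-1.0, -0.001, 0.001], [0.001, -1.0, 0.001]]
contact_force: [1.3, -0.8, -0.2]
finger_gap: 0.0001
```

Call:
servo_tool:
  increments: [0.5, 0, 4, 0, 0, 0, 0, 0.5, 0, 5, 0, 0, 0, 0, 0.5, 0, 5, 0, 0, 0, 0, 0.5, 0, 5, 0, 0, 0, 0]

```text
t: 1.27
tcp_pos: [0.4606, -0.1407, 0.2691]
ee_rot: [[0.002, -0.002, 1.0], [-1.0, 0.001, 0.002], [-0.001, -1.0, -0.002]]
contact_force: [-0.6, -0.2, -0.8]
finger_gap: -0.0
```

Run:
```python
from h import *
s=env.state(); f=imaging.grab_frame('wrist'); cv2.imwrite('pics/w1raw.png',f); cv2.imwrite('pics/w1.png',cv2.resize(f,None,fx=1.5,fy=1.5,interpolation=cv2.INTER_CUBIC))
np.save('w1.npy',np.c_[s['ee_rot'],s['tcp_pos']]); print(s['t'],s['tcp_pos'],s['ee_rot'],s['contact_force'],s['finger_gap'])
```

```text
1.2667 [ 0.4606 -0.1407  0.2691] [[ 0.0017 -0.0022  1.    ]
 [-1.      0.0008  0.0017]
 [-0.0008 -1.     -0.0022]] [-0.6154 -0.1969 -0.761 ] -6.804935716007184e-06
```

View pics/w1.png

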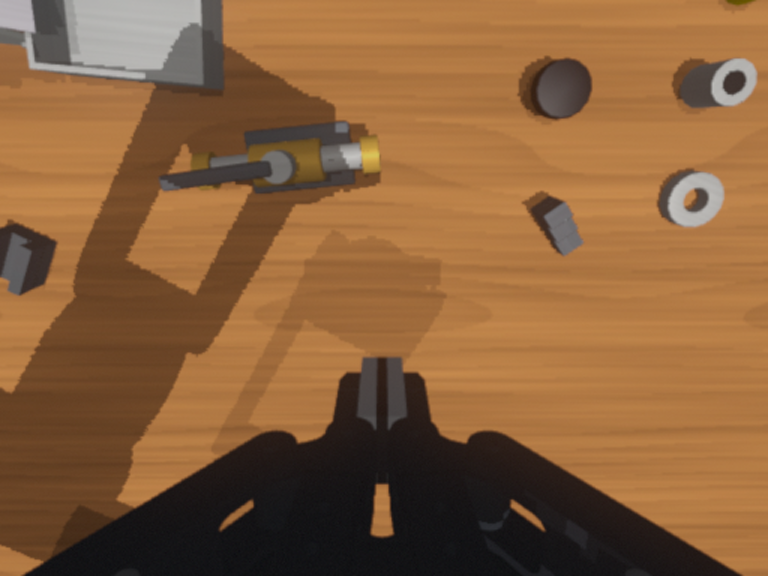

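Run:
```python
from h import *
m=np.load('w1.npy'); s={'ee_rot':m[:,:3],'tcp_pos':m[:,3]}
for n,u,v,z in [('piv',281,167,.101),('hend top',163,185,.092),('hend tip',162,178,.101),('pipeR',371,154,.058),('pipeL',203,167,.058),('plain',735,82,.038),('knob',562,88,.032),('bearing',695,199,.014),('jaw',560,225,.036)]: print(n,pix2w('wrist',u/1.5,v/1.5,z,s))
fc=[(245,132),(347,122),(355,182),(256,192)]
P=np.array([pix2w('wrist',u/1.5,v/1.5,0.006,s) for u,v in fc]); print(P,P.mean(0),np.linalg.norm(P[0]-P[1]),np.linalg.norm(P[1]-P[2]))
```

```text
piv [ 0.5197 -0.0771  0.101 ]
hend top [0.5074 0.0025 0.092 ]
hend tip [ 0.5128 -0.0017  0.101 ]
pipeR [ 0.5254 -0.1325  0.058 ]
pipeL [ 0.5162 -0.0123  0.058 ]
plain [ 0.5746 -0.3926  0.038 ]
knob [ 0.5708 -0.2715  0.032 ]
bearing [ 0.4881 -0.3982  0.014 ]
jaw [ 0.4705 -0.2813  0.036 ]
[[ 0.5395 -0.03    0.006 ]
 [ 0.5473 -0.1123  0.006 ]
 [ 0.5002 -0.1179  0.006 ]
 [ 0.4918 -0.0349  0.006 ]] [ 0.5197 -0.0738  0.006 ] 0.08259151824529835 0.04738990195114368
```

Run:
```python
from h import *
s=env.state();piv=np.array([.520,-.0755]); a=.085; ex=np.array([-np.sin(a),np.cos(a)]); ey=np.array([-np.cos(a),-np.sin(a)])
def C(t,d,r=.055): return piv+r*(np.cos(t)*ex+np.sin(t)*ey)+d*(np.sin(t)*ex-np.cos(t)*ey)
st=C(0,.03); print(st,inc([*st,.095]))
for t in [0,.2,.4,.6,.8,1,1.2,1.4,1.571]:
    p=C(t,.024); print(t,p,-(p[1]-st[1])*100,(p[0]-st[0])*100)
```

```text
[ 0.5452 -0.0182] [-12.259  17.417   8.561   0.      0.      0.   ]
0 [ 0.5392 -0.0187] 0.05093860968144945 -0.5978338047013754
0.2 [ 0.5276 -0.016 ] -0.21808071455456587 -1.765409783839944
0.4 [ 0.5156 -0.0157] -0.249776024603875 -2.9631578672008163
0.6 [ 0.5038 -0.0177] -0.04288372847514495 -4.143327618413062
0.8 [ 0.4926 -0.0221] 0.39434803087136583 -5.258869393736837
1 [ 0.4826 -0.0286] 1.0444882029551157 -6.265310062885643
1.2 [ 0.474 -0.037] 1.881617750751078 -7.122526012387692
1.4 [ 0.4673 -0.0469] 2.8723629609036787 -7.796342747437701
1.571 [ 0.4632 -0.0563] 3.811595992335863 -8.206521246988446
```

Call:
servo_tool:
  increments: [-4, 0, 3, 0, 0, 0, 0, -7.5, 0, 5.5, 0, 0, 0, 0, -11, 1, 8.2, 0, 0, 0, 0, -12.3, 4.5, 8.5, 0, 0, 0, 0, -12.3, 8.5, 8.5, 0, 0, 0, 0, -12.3, 12.5, 8.5, 0, 0, 0, 0, -12.3, 16.0, 8.5, 0, 0, 0, 0, -12.3, 17.4, 8.5, 0, 0, 0, 0, -12.3, 17.4, 8.5, 0, 0, 0, 0]

```text
t: 2.07
tcp_pos: [0.5417, -0.0182, 0.092]
ee_rot: [[-0.001, -0.009, 1.0], [-1.0, 0.002, -0.001], [-0.002, -1.0, -0.009]]
contact_force: [-0.5, 0.1, -0.4]
finger_gap: 0.0
```

Call:
servo_tool:
  increments: [0, 0, -0.6, 0, 0, 0, 0, -0.2, 0, -1.8, 0, 0, 0, 0, -0.2, 0, -3, 0, 0, 0, 0, 0, 0, -4.1, 0, 0, 0, 0, 0.4, 0, -5.3, 0, 0, 0, 0, 1, 0, -6.3, 0, 0, 0, 0, 1.9, 0, -7.1, 0, 0, 0, 0, 2.9, 0, -7.8, 0, 0, 0, 0, 3.8, 0, -8.2, 0, 0, 0, 0, 4.2, 0, -8.2, 0, 0, 0, 0]

```text
t: 2.9
tcp_pos: [0.4628, -0.0608, 0.0965]
ee_rot: [[-0.001, -0.001, 1.0], [-1.0, 0.0, -0.001], [-0.0, -1.0, -0.001]]
contact_force: [-1.3, 9.1, 3.1]
finger_gap: -0.0001
```

```bash
cat > snap.py <<'E'
from h import *
import sys
s=env.state(); f=imaging.grab_frame('wrist'); n=sys.argv[1]; cv2.imwrite(f'pics/{n}.png',cv2.resize(f,None,fx=1.5,fy=1.5,interpolation=cv2.INTER_CUBIC))
np.save(n+'.npy',np.c_[s['ee_rot'],s['tcp_pos']]); print(s['t'],s['tcp_pos'],s['contact_force'],s['finger_gap'])
E
python3 snap.py w2
```

```text
2.9 [ 0.4628 -0.0608  0.0965] [-1.2755  9.136   3.0874] -6.825737402382239e-05
```

View pics/w2.png

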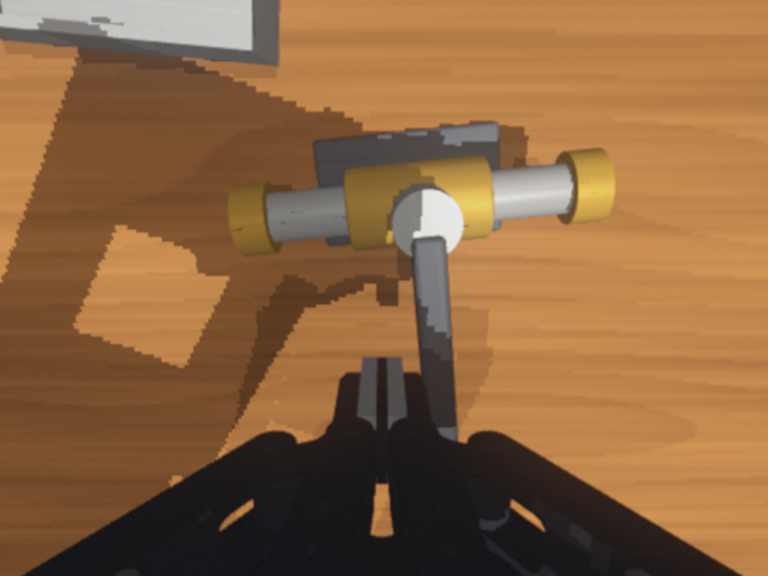

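Call:
servo_tool:
  increments: [-2, 0, 0, 0, 0, 0, 0, -3, -4, 0, 0, 0, 0, 0, -4, -8, 0.5, 0, 0, 0, 0, -6, -11.5, 1.5, 0, 0, 0, 0, -8, -15, 3, 0, 0, 0, 0, -11, -17.5, 4.5, 0, 0, 0, 0, -14, -20, 6, 0, 0, 0, 0, -17.5, -22, 7, 0, 0, 0, 0, -21, -23.5, 8, 0, 0, 0, 0, -23, -24, 9, 0, 0, 0, 0]

```text
t: 3.78
tcp_pos: [0.5547, 0.1731, 0.339]
ee_rot: [[0.002, 0.004, 1.0], [-1.0, 0.001, 0.002], [-0.001, -1.0, 0.004]]
contact_force: [0.3, 0.3, -0.4]
finger_gap: 0.0003
```

Call:
servo_tool:
  increments: [-1, 0, 1, 0, 0.04, 0, 0, -1, 0, 2, 0, 0.08, 0, 0, -1, 0, 2, 0, 0.083, 0, 0]

```text
t: 4.03
tcp_pos: [0.5749, 0.1803, 0.335]
ee_rot: [[-0.083, -0.001, 0.997], [-0.997, -0.001, -0.083], [0.001, -1.0, -0.001]]
contact_force: [0.2, -1.2, -0.2]
finger_gap: -0.0
```

```bash
python3 snap.py w3
python3 - <<'E'
from h import *
print(env.state()['ee_rot'])
E
```

```text
4.0333 [0.5749 0.1803 0.335 ] [ 0.2064 -1.2249 -0.2176] -4.617943713873365e-05
[[-0.0819 -0.002   0.9966]
 [-0.9966 -0.0011 -0.0819]
 [ 0.0013 -1.     -0.0019]]
```

View pics/w3.png

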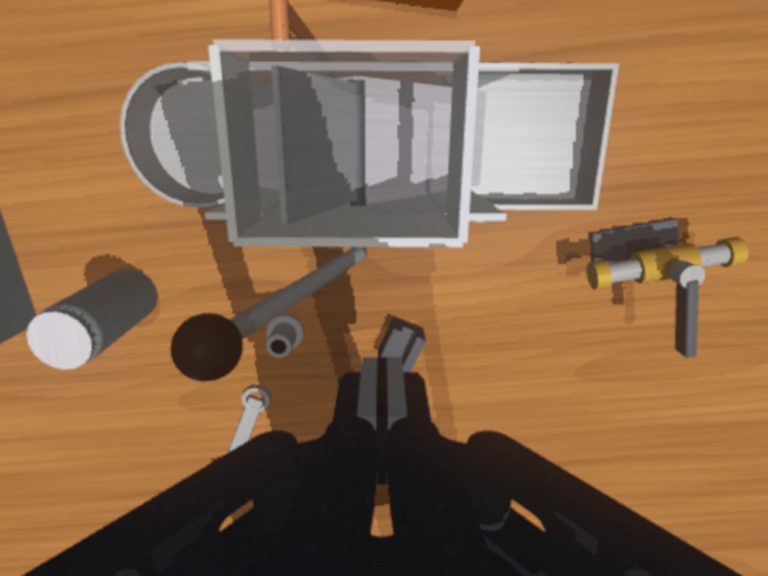

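Run:
```python
from h import *
m=np.load('w3.npy'); s={'ee_rot':m[:,:3],'tcp_pos':m[:,3]}
P=np.array([pix2w('wrist',u/1.5,v/1.5,.26,s) for u,v in [(230,245),(468,243),(478,42),(212,42)]])
c=P.mean(0);print(P,c,[np.linalg.norm(P[i]-P[i-1]) for i in range(4)])
ey=(P[0]+P[3]-P[1]-P[2])[:2];ey/=np.linalg.norm(ey);ex=np.array([ey[1],-ey[0]]);print('ey',ey)
for n,u,v,z in [('ball',207,347,.306),('ballhi',207,347,.296),('flg',279,345,.04),('pan',0,0,.04)]:
    p=pix2w('wrist',u/1.5,v/1.5,z,s); r=p[:2]-c[:2]; print(n,p,r@ex,r@ey)
r=s['tcp_pos'][:2]-c[:2];print('tcp',r@ex,r@ey)
```

```text
[[0.6126 0.2466 0.26  ]
 [0.6045 0.1388 0.26  ]
 [0.6862 0.1329 0.26  ]
 [0.6949 0.2383 0.26  ]] [0.6495 0.1892 0.26  ] [np.float64(0.08275029900010719), np.float64(0.10816646119408642), np.float64(0.08186157079065726), np.float64(0.10576840241616339)]
ey [0.078  0.9969]
ball [0.5838 0.2466 0.306 ] -0.06999475536131036 0.05217228287528687
ballhi [0.5793 0.2511 0.296 ] -0.07489113480160212 0.05631480358293709
flg [0.4588 0.2938 0.04  ] -0.19836224276344558 0.08938890770263608
pan [0.7788 0.4696 0.04  ] 0.10699819703399555 0.2896537025728112
tcp -0.07372674949054699 -0.014698676626357862
```

Call:
servo_tool:
  increments: [0, 3, 0.3, 0, 0, 0, 0, 0, 4.2, 0.3, 0, 0, 0, 0, -2, 4.2, 0.3, 0, 0, 0, 0, -3.5, 4.2, 0.3, 0, 0, 0, 0, -4.7, 4.2, 0.3, 0, 0, 0, 0, -5.7, 4.2, 0.3, 0, 0, 0, 0, -6.3, 4.2, 0.3, 0, 0, 0, 0, -6.7, 4.2, 0.3, 0, 0, 0, 0, -6.7, 4.2, 0.3, 0, 0, 0, 0]

```text
t: 4.83
tcp_pos: [0.5823, 0.2473, 0.2942]
ee_rot: [[-0.081, 0.0, 0.997], [-0.997, -0.0, -0.081], [0.0, -1.0, 0.0]]
contact_force: [-0.1, 0.2, -0.1]
finger_gap: -0.0002
```

```bash
python3 snap.py w4
```

```text
4.8333 [0.5823 0.2473 0.2942] [-0.0645  0.199  -0.0588] -0.00023506984614212858
```

View pics/w4.png

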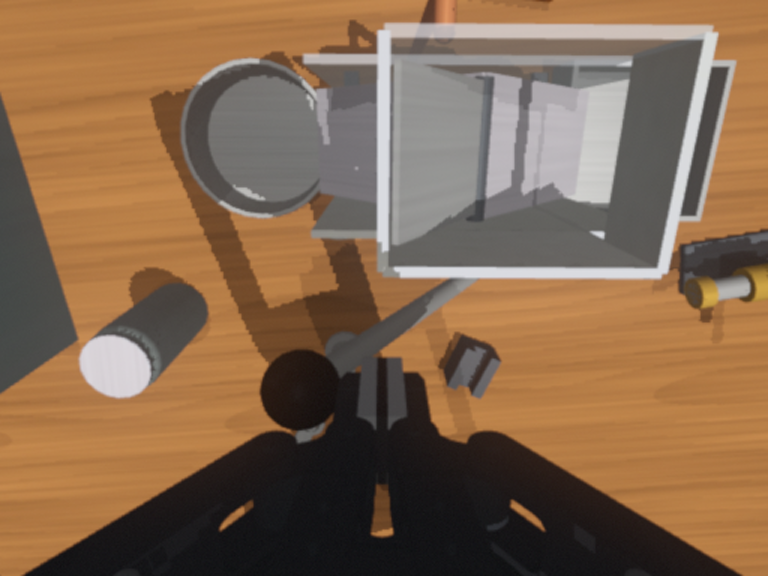

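```bash
cat > ball.py <<'E'
from h import *
import sys
n,u,v=sys.argv[1],float(sys.argv[2]),float(sys.argv[3])
m=np.load(n+'.npy'); s={'ee_rot':m[:,:3],'tcp_pos':m[:,3]}
c=np.array([.6495,.1892]);ey=np.array([.081,.9967]);ex=np.array([.9967,-.081])
f,cx,cy,P=cam('wrist',s)
for th in np.arange(-.6,.61,.05):
    p=c-.07*ex+.15*np.sin(th)*ey; q=w2pix('wrist',np.array([*p,.165+.15*np.cos(th)]),s)*1.5
    if np.hypot(*(q-[u,v]))<60: print(round(th,2),q)
r=s['tcp_pos'][:2]-c; print('tcp',r@ex,r@ey)
E
python3 ball.py w4 300 390; python3 ball.py w3 207 347
```

```text
0.45 [342.1519 401.9392]
0.5 [322.0518 395.9449]
0.55 [303.5263 389.6712]
0.6 [286.6219 383.1894]
tcp -0.07165421071262783 0.05251396077258398
0.2 [261.2642 353.9092]
0.25 [242.7002 351.8788]
0.3 [225.0253 349.4492]
0.35 [208.3559 346.6534]
0.4 [192.7884 343.5277]
0.45 [178.3984 340.1106]
0.5 [165.2404 336.442 ]
0.55 [153.3491 332.5621]
tcp -0.07363077011068042 -0.014953087839584347
```

Call:
servo_tool:
  increments: [2, -1, 0, 0, 0, 0, 0, 6, -2, 0, 0, 0, 0, 0, 10, -2, 0.5, 0, 0, 0, 0, 14, -2, 1, 0, 0, 0, 0, 18, -2, 1.2, 0, 0, 0, 0, 22, -2, 1.5, 0, 0, 0, 0, 26, -2, 1.8, 0, 0, 0, 0, 30, -2, 2, 0, 0, 0, 0, 34, -2, 2.4, 0, 0, 0, 0.3, 38, -2, 2.6, 0, 0, 0, 0.7]

```text
t: 5.72
tcp_pos: [0.5768, -0.1362, 0.3146]
ee_rot: [[-0.082, 0.002, 0.997], [-0.997, -0.0, -0.082], [-0.0, -1.0, 0.002]]
contact_force: [0.5, -0.2, -0.6]
finger_gap: 0.0234
```

Call:
servo_tool:
  increments: [4, 2, 0.3, 0, 0, 0, 0.7, 8, 4, 0.6, 0, 0, 0, 0.7, 12, 6, 0.8, 0, 0, 0, 0.7, 16, 8, 1, 0, 0, 0, 0.7, 20, 10, 1.2, 0, 0, 0, 0.7, 24, 11, 1.4, 0, 0, 0, 0.7, 25.8, 11, 1.8, 0, 0, 0, 0.7, 25.8, 11, 1.8, 0, 0, 0, 0.7]

```text
t: 6.38
tcp_pos: [0.5717, -0.3995, 0.2012]
ee_rot: [[-0.088, -0.002, 0.996], [-0.996, -0.001, -0.088], [0.001, -1.0, -0.002]]
contact_force: [-1.5, 1.2, -0.8]
finger_gap: 0.0598
```

```bash
python3 snap.py w5
```

```text
6.3833 [ 0.5717 -0.3995  0.2012] [-1.5481  1.2299 -0.8444] 0.05975650528475281
```

View pics/w5.png

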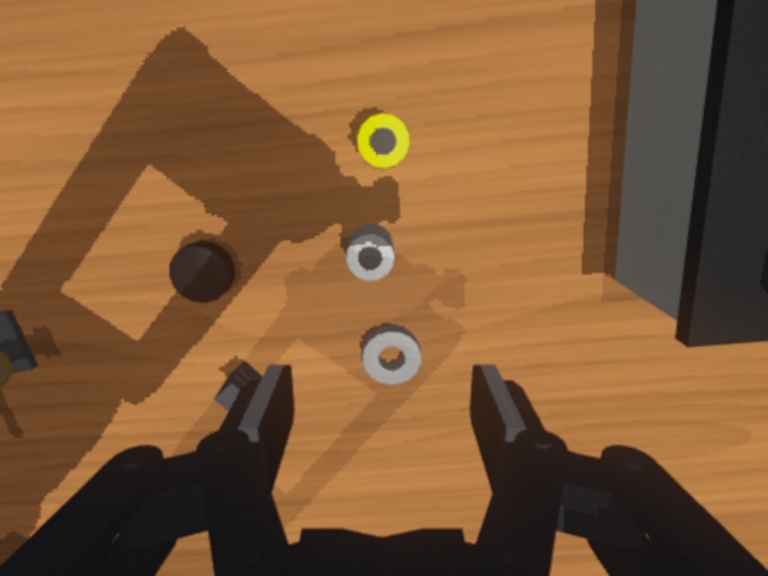

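Run:
```python
from h import *
m=np.load('w5.npy'); s={'ee_rot':m[:,:3],'tcp_pos':m[:,3]}
p=pix2w('wrist',370/1.5,257/1.5,.038,s); print(p); print(inc([p[0],p[1],.019],None,s), env.state()['tcp_pos'])
print(pix2w('wrist',202/1.5,271/1.5,.032,s),pix2w('wrist',391/1.5,356/1.5,.014,s))
```

```text
[ 0.5748 -0.3919  0.038 ]
[-0.798 18.217  0.269  0.     0.     0.   ] [ 0.5724 -0.3964  0.2022]
[ 0.5734 -0.2779  0.032 ] [ 0.4893 -0.3993  0.014 ]
```

Call:
servo_tool:
  increments: [-0.45, 4, 0.28, 0, 0, 0, 0.7, -0.45, 8, 0.28, 0, 0, 0, 0.7, -0.45, 12, 0.28, 0, 0, 0, 0.7, -0.45, 15.5, 0.28, 0, 0, 0, 0.7, -0.45, 17.5, 0.28, 0, 0, 0, 0.7, -0.45, 18.3, 0.28, 0, 0, 0, 0.7, -0.45, 18.3, 0.28, 0, 0, 0, 0.7, -0.45, 18.3, 0.28, 0, 0, 0, 0.7]

```text
t: 7.1
tcp_pos: [0.5779, -0.3884, 0.0224]
ee_rot: [[-0.082, 0.002, 0.997], [-0.997, -0.001, -0.082], [0.001, -1.0, 0.002]]
contact_force: [0.5, -1.1, 1.1]
finger_gap: 0.0597
```

Call:
servo_tool:
  increments: [0, 0, 0, 0, 0, 0, 0.2, 0, 0, 0, 0, 0, 0, 0.2, 0, 0, 0, 0, 0, 0, 0.2, 0, 0, 0, 0, 0, 0, 0.2, 0, 0, 0, 0, 0, 0, 0.2, 0, 0, 0, 0, 0, 0, 0.2]
  force: 50

```text
t: 7.6
tcp_pos: [0.5783, -0.3897, 0.0239]
ee_rot: [[-0.082, 0.004, 0.997], [-0.997, -0.003, -0.082], [0.003, -1.0, 0.004]]
contact_force: [0.7, 0.5, 6.5]
finger_gap: 0.0304
```

```bash
python3 snap.py w6
```

```text
7.6 [ 0.5783 -0.3897  0.0239] [0.7021 0.512  6.4716] 0.03038568416158955
```

View pics/w6.png

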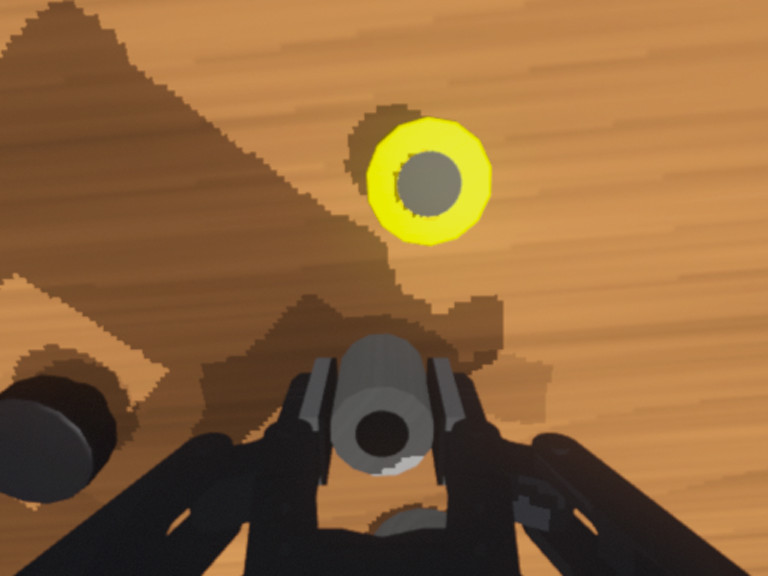

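Call:
servo_tool:
  increments: [0, -2, 0, 0, 0, 0, 0.2, 0, -5, 0, 0, 0, 0, 0.2, 0, -8, 0, 0, 0, 0, 0.2, -2, -11.4, 0, 0, 0, 0, 0.2, -5, -14.2, 0, 0, 0, 0, 0.2, -8, -17, 0, 0, 0, 0, 0.2, -11, -19.8, 0, 0, 0, 0, 0.2, -14, -22.6, 0, 0, 0, 0, 0.2, -17, -25.4, 0, 0, 0, 0, 0.2, -20, -28.2, 0, 0, 0, 0, 0.2]

```text
t: 8.48
tcp_pos: [0.5929, -0.1874, 0.305]
ee_rot: [[-0.082, 0.001, 0.997], [-0.997, -0.0, -0.082], [0.0, -1.0, 0.001]]
contact_force: [1.7, 0.3, -1.3]
finger_gap: 0.0304
```

Call:
servo_tool:
  increments: [-4, -2, 0.3, 0, 0, 0, 0.2, -8, -2.4, 0.6, 0, 0, 0, 0.2, -12, -2.4, 0.9, 0, 0, 0, 0.2, -16, -2.4, 1.2, 0, 0, 0, 0.2, -20, -2.4, 1.5, 0, 0, 0, 0.2, -24, -2.4, 1.8, 0, 0, 0, 0.2, -28, -2.4, 2, 0, 0, 0, 0.2, -32, -2.4, 2.3, 0, 0, 0, 0.2, -35, -2.4, 2.6, 0, 0, 0, 0.2, -36.6, -2.4, 2.6, 0, 0, 0, 0.2]

```text
t: 9.32
tcp_pos: [0.6489, 0.1779, 0.3271]
ee_rot: [[-0.079, 0.0, 0.997], [-0.997, 0.002, -0.079], [-0.002, -1.0, 0.0]]
contact_force: [-0.4, -0.0, -2.0]
finger_gap: 0.0303
```

```bash
python3 snap.py w7
```

```text
9.3167 [0.6489 0.1779 0.3271] [-0.4414 -0.0353 -2.0364] 0.03031555486098479
```

View pics/w7.png

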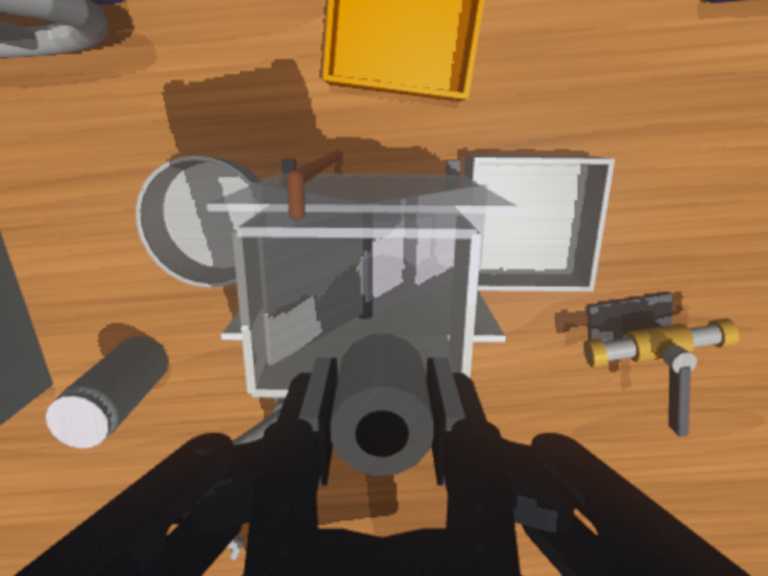

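Call:
servo_tool:
  increments: [0, 2.5, 0, 0, 0, 0, 0.2, 0, 4.5, 0, 0, 0, 0, 0.2, 0, 5.1, 0, 0, 0, 0, 0.2, 0, 5.1, 0, 0, 0, 0, 0.2, 0, 5.1, 0, 0, 0, 0, 0.2, 0, 5.1, 0, 0, 0, 0, 0.7, 0, 5.1, 0, 0, 0, 0, 0.7, 0, 5.1, 0, 0, 0, 0, 0.7, 0, 5.1, 0, 0, 0, 0, 0.7, 0, 5.1, 0, 0, 0, 0, 0.7]

```text
t: 10.2
tcp_pos: [0.6495, 0.1735, 0.2767]
ee_rot: [[-0.082, 0.001, 0.997], [-0.997, 0.0, -0.082], [-0.0, -1.0, 0.001]]
contact_force: [1.5, 0.6, -0.7]
finger_gap: 0.0599
```

Call:
servo_tool:
  increments: [0, -2, 0, 0, 0, 0, 0.7, 0, -5, 0, 0, 0, 0, 0.7, 0, -5.5, 0, 0, 0, 0, 0.7, 0, -5.5, 0, 0, 0, 0, 0.5]

```text
t: 10.53
tcp_pos: [0.6505, 0.1738, 0.3344]
ee_rot: [[-0.082, 0.006, 0.997], [-0.997, 0.001, -0.082], [-0.001, -1.0, 0.006]]
contact_force: [-0.5, -0.5, -0.3]
finger_gap: 0.0491
```

```bash
python3 snap.py w8
```

```text
10.5333 [0.6505 0.1738 0.3344] [-0.5469 -0.5132 -0.3191] 0.04907590195255172
```

View pics/w8.png

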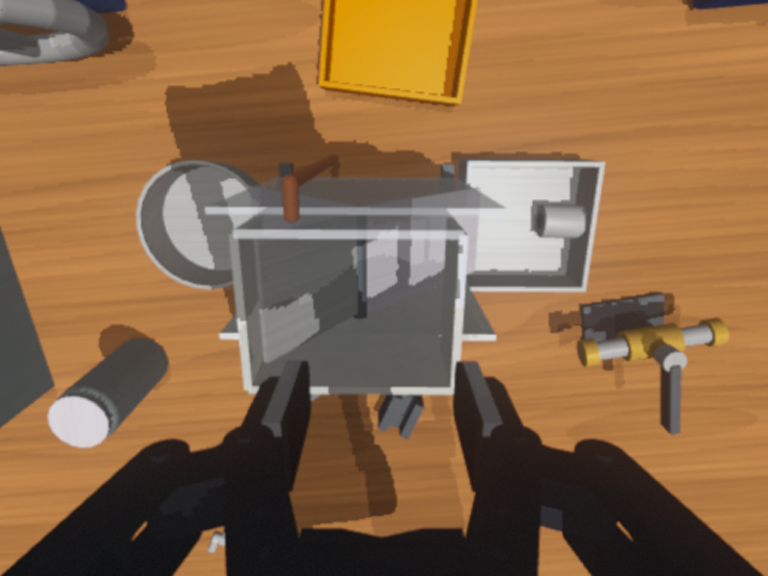

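Call:
servo_tool:
  increments: [-3.5, 0, -1.9, 0, 0, 0, 0, -7, 0, -3.8, 0, 0, 0, 0, -10.5, 0, -5.7, 0, 0, 0, 0, -13.3, 0, -7.2, 0, 0, 0, 0, -13.4, 2.5, -7.2, 0, 0, 0, 0, -13.4, 4.0, -7.2, 0, 0, 0, 0, -13.4, 4.0, -7.2, 0, 0, 0, 0, -11.5, 4.0, -7.2, 0, 0, 0, 0, -9.5, 4.0, -7.2, 0, 0, 0, 0, -7.5, 4, -7.2, 0, 0, 0, 0]

```text
t: 11.42
tcp_pos: [0.5837, 0.255, 0.2918]
ee_rot: [[-0.081, 0.001, 0.997], [-0.997, 0.003, -0.081], [-0.003, -1.0, 0.001]]
contact_force: [-3.5, 12.0, 32.2]
finger_gap: 0.0001
```

Call:
servo_tool:
  increments: [2, 0, 0, 0, 0, 0, 0, 4.5, 0, 0, 0, 0, 0, 0, 7, 0, 0, 0, 0, 0, 0, 8.7, 0, 0, 0, 0, 0, 0, 9.8, 0, 0, 0, 0, 0, 0, 10.6, 0, 0, 0, 0, 0, 0, 11.2, 0, 0, 0, 0, 0, 0, 11.2, 0, 0, 0, 0, 0, 0]

```text
t: 12.08
tcp_pos: [0.5745, 0.1435, 0.2907]
ee_rot: [[-0.082, -0.0, 0.997], [-0.997, 0.003, -0.082], [-0.003, -1.0, -0.001]]
contact_force: [0.8, 3.2, -0.5]
finger_gap: -0.0
```

```bash
python3 snap.py w9;python3 ball.py w9 460 390
```

```text
12.0833 [0.5745 0.1435 0.2907] [ 0.7749  3.2117 -0.4592] -2.6484018547871124e-05
-0.6 [483.9214 390.4402]
-0.55 [466.8129 397.2272]
-0.5 [448.0295 403.7979]
-0.45 [427.6166 410.0761]
tcp -0.07103688817062266 -0.05164842540537948
```

View pics/w9.png

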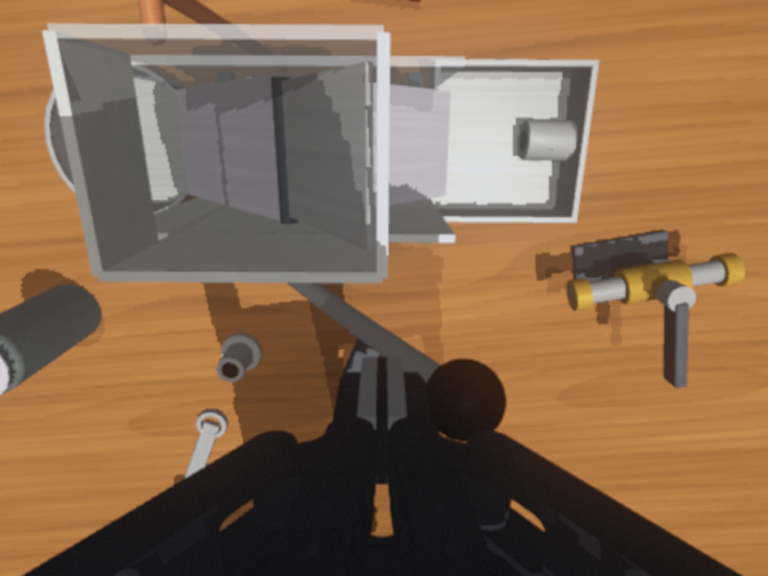

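Run:
```python
from h import *
m=np.load('w9.npy'); s={'ee_rot':m[:,:3],'tcp_pos':m[:,3]}
for n,u,v,z in [('fl',231,369,.04),('wr',211,424,.005),('flange',241,350,.005)]: print(n,pix2w('wrist',u/1.5,v/1.5,z,s))
print(inc([.459,.293,.16]))
```

```text
fl [0.4582 0.2936 0.04  ]
wr [0.3774 0.341  0.005 ]
flange [0.4602 0.2941 0.005 ]
[-13.934  13.104 -12.734   0.      0.      0.   ]
```

Call:
servo_tool:
  increments: [-3, 0, -1.5, 0, 0, 0, 0, -6, 0, -4, 0, 0, 0, 0.2, -8, 2.5, -6.3, 0, 0, 0, 0.5, -10, 5, -8.5, 0, 0, 0, 0.7, -12, 7.5, -10.5, 0, 0, 0, 0.7, -13.5, 10, -12, 0, 0, 0, 0.7, -13.9, 12.7, -12.7, 0, 0, 0, 0.7, -13.9, 13.1, -12.7, 0, 0, 0, 0.7, -13.9, 13.1, -12.7, 0, 0, 0, 0.7]

```text
t: 12.88
tcp_pos: [0.4581, 0.2914, 0.1584]
ee_rot: [[-0.08, -0.004, 0.997], [-0.997, -0.002, -0.08], [0.002, -1.0, -0.003]]
contact_force: [1.2, 0.6, -0.7]
finger_gap: 0.0599
```

```bash
python3 snap.py w10
```

```text
12.8833 [0.4581 0.2914 0.1584] [ 1.1554  0.5657 -0.7368] 0.0598722130329119
```

View pics/w10.png

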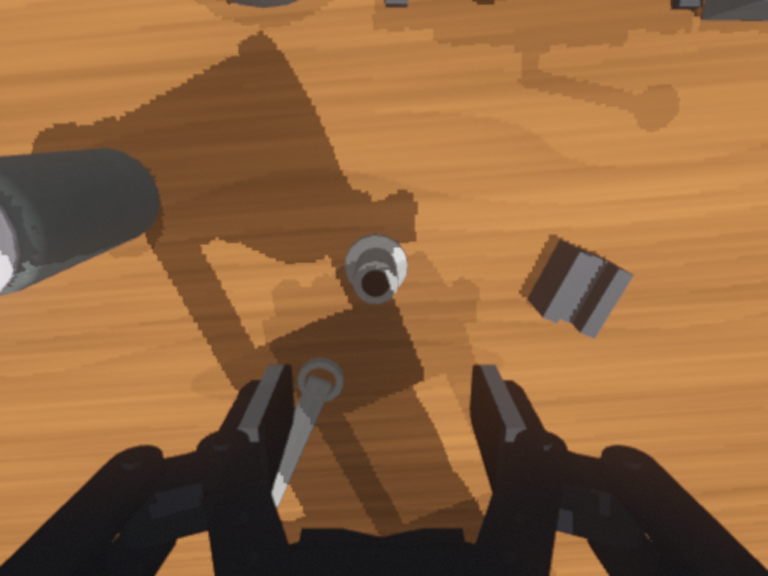

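Run:
```python
from h import *
m=np.load('w10.npy'); s={'ee_rot':m[:,:3],'tcp_pos':m[:,3]}
p=pix2w('wrist',375/1.5,282/1.5,.04,s); print(p, pix2w('wrist',376.5/1.5,262/1.5,.006,s), pix2w('wrist',320/1.5,380/1.5,.005,s))
print(env.state()['tcp_pos'],inc([p[0],p[1],.026]))
```

```text
[0.4581 0.2953 0.04  ] [0.4601 0.2945 0.006 ] [0.3783 0.3407 0.005 ]
[0.4598 0.2915 0.1601] [-0.378 13.413 -0.198  0.     0.     0.   ]
```

Call:
servo_tool:
  increments: [-0.3, 4, -0.1, 0, 0, 0, 0.7, -0.3, 8, -0.1, 0, 0, 0, 0.7, -0.3, 11, -0.1, 0, 0, 0, 0.7, -0.3, 12.8, -0.1, 0, 0, 0, 0.7, -0.3, 13.4, -0.1, 0, 0, 0, 0.7, -0.3, 13.4, -0.1, 0, 0, 0, 0.7, -0.3, 13.4, -0.1, 0, 0, 0, 0.7]

```text
t: 13.52
tcp_pos: [0.4608, 0.2948, 0.0276]
ee_rot: [[-0.083, 0.003, 0.997], [-0.997, 0.001, -0.083], [-0.001, -1.0, 0.003]]
contact_force: [0.6, -0.4, 0.2]
finger_gap: 0.06
```

Call:
servo_tool:
  increments: [0, 0, 0, 0, 0, 0, 0.1, 0, 0, 0, 0, 0, 0, 0.1, 0, 0, 0, 0, 0, 0, 0.1, 0, 0, 0, 0, 0, 0, 0.1, 0, 0, 0, 0, 0, 0, 0.1, 0, 0, 0, 0, 0, 0, 0.1, 0, 0, 0, 0, 0, 0, 0.1]
  force: 50

```text
t: 14.1
tcp_pos: [0.4598, 0.2951, 0.0277]
ee_rot: [[-0.082, 0.003, 0.997], [-0.997, 0.001, -0.082], [-0.001, -1.0, 0.003]]
contact_force: [0.2, -0.5, 6.2]
finger_gap: 0.0246
```

```bash
python3 snap.py w11
```

```text
14.1 [0.4598 0.2951 0.0277] [ 0.1624 -0.4895  6.2369] 0.024617197250342903
```

View pics/w11.png

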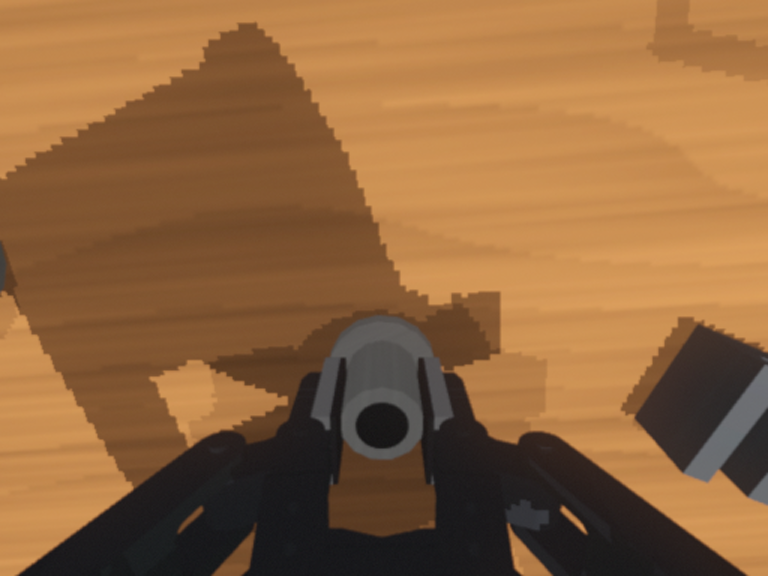

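Call:
servo_tool:
  increments: [0, -2, 0, 0, 0, 0, 0.1, 0, -6, 0, 0, 0, 0, 0.1, 0, -10, 0, 0, 0, 0, 0.1, 0, -14, 0, 0, 0, 0, 0.1, 0.3, -18, 0.5, 0, 0, 0, 0.1, 1, -21.5, 2, 0, 0, 0, 0.1, 2, -25, 4, 0, 0, 0, 0.1, 3, -28, 6.5, 0, 0, 0, 0.1, 4, -30.2, 9.5, 0, 0, 0, 0.1, 5.2, -30.2, 13, 0, 0, 0, 0.1]

```text
t: 14.98
tcp_pos: [0.5856, 0.2327, 0.3359]
ee_rot: [[-0.08, 0.011, 0.997], [-0.997, 0.003, -0.08], [-0.004, -1.0, 0.011]]
contact_force: [0.6, 0.9, -0.4]
finger_gap: 0.0245
```

Call:
servo_tool:
  increments: [1.3, 0, 3.5, 0, 0, 0, 0.1, 2.6, 0, 6.7, 0, 0, 0, 0.1, 2.6, 0, 6.7, 0, 0, 0, 0.1, 2.6, 0, 6.7, 0, 0, 0, 0.1]

```text
t: 15.32
tcp_pos: [0.6495, 0.1992, 0.3265]
ee_rot: [[-0.085, -0.002, 0.996], [-0.996, -0.0, -0.085], [0.001, -1.0, -0.002]]
contact_force: [0.1, -0.3, -1.4]
finger_gap: 0.0243
```

```bash
python3 snap.py w12; python3 -c "
from h import *
print(inc([.6505,.2012,.28]))"
```

```text
15.3167 [0.6495 0.1992 0.3265] [ 0.0881 -0.2647 -1.4155] 0.024307182471296138
[-0.11   4.721  0.206  0.     0.     0.   ]
```

View pics/w12.png

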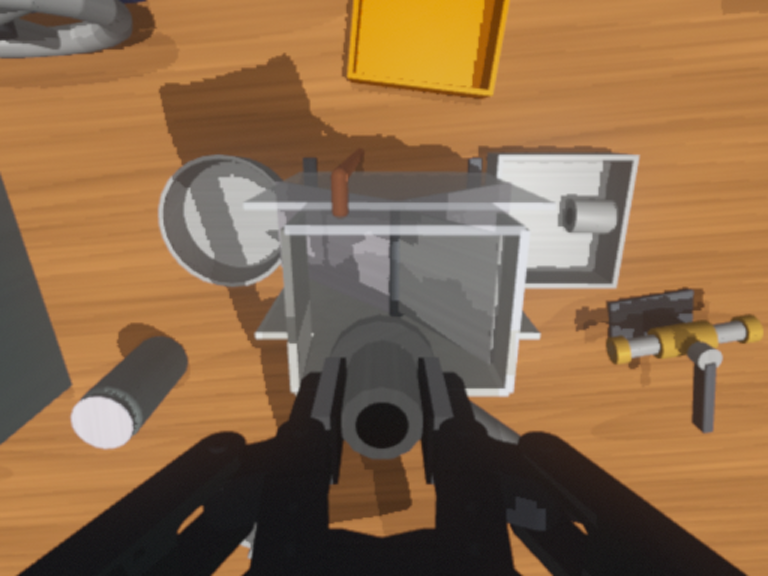

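Call:
servo_tool:
  increments: [-0.1, 2.5, 0.1, 0, 0, 0, 0.1, -0.1, 4.2, 0.1, 0, 0, 0, 0.1, -0.1, 4.8, 0.1, 0, 0, 0, 0.1, -0.1, 4.8, 0.1, 0, 0, 0, 0.1, -0.1, 4.8, 0.1, 0, 0, 0, 0.1, -0.1, 4.8, 0.1, 0, 0, 0, 0.7, -0.1, 4.8, 0.1, 0, 0, 0, 0.7, -0.1, 4.8, 0.1, 0, 0, 0, 0.7, -0.1, 4.8, 0.1, 0, 0, 0, 0.7, -0.1, 4.8, 0.1, 0, 0, 0, 0.7]

```text
t: 16.2
tcp_pos: [0.6498, 0.2017, 0.2805]
ee_rot: [[-0.082, 0.001, 0.997], [-0.997, 0.0, -0.082], [-0.0, -1.0, 0.001]]
contact_force: [0.1, -0.3, 0.1]
finger_gap: 0.0594
```

Call:
servo_tool:
  increments: [0, -2, 0, 0, 0, 0, 0.7, 0, -5, 0, 0, 0, 0, 0.7, 0, -7, 0, 0, 0, 0, 0.7, 0, -7, 0, 0, 0, 0, 0.7, 0, -7, 0, 0, 0, 0, 0.7, 0, -7, 0, 0, 0, 0, 0.7]

```text
t: 16.7
tcp_pos: [0.6494, 0.2016, 0.349]
ee_rot: [[-0.082, -0.001, 0.997], [-0.997, -0.0, -0.082], [0.0, -1.0, -0.001]]
contact_force: [0.4, 0.6, -1.4]
finger_gap: 0.0594
```

```bash
python3 snap.py w13
```

```text
16.7 [0.6494 0.2016 0.349 ] [ 0.4413  0.5891 -1.4093] 0.059443586443551646
```

View pics/w13.png

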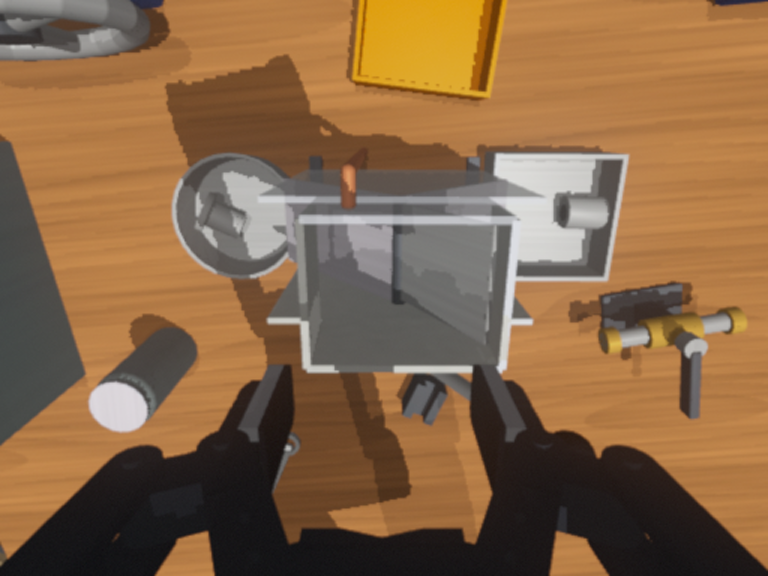

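Call:
servo_tool:
  increments: [0, -2, 0, 0, 0, 0, 0.7, 0, -2, 0, 0, 0, 0, 0.7, 0, -2, 0, 0, 0, 0, 0.7, 0, -2, 0, 0, 0, 0, 0.7, 0, -2, 0, 0, 0, 0, 0.7, 0, -2, 0, 0, 0, 0, 0.7, 0, -2, 0, 0, 0, 0, 0.7, 0, -2, 0, 0, 0, 0, 0.7]

```text
t: 17.42
tcp_pos: [0.6495, 0.2016, 0.3694]
ee_rot: [[-0.082, -0.001, 0.997], [-0.997, -0.0, -0.082], [0.0, -1.0, -0.001]]
contact_force: [0.5, 0.3, -0.2]
finger_gap: 0.0596
```

```bash
python3 snap.py w14; python3 snap.py w15
python3 - <<'E'
import cv2,numpy as np
a=cv2.imread('pics/w14.png');b=cv2.imread('pics/w15.png');print(np.abs(a.astype(int)-b).max(),np.abs(a.astype(int)-b)[130:300,150:650].mean())
E
```

```text
17.4167 [0.6495 0.2016 0.3694] [ 0.5126  0.2641 -0.2387] 0.05955476714169425
17.4667 [0.6495 0.2016 0.3696] [0.0159 0.5791 0.6762] 0.059512983469850254
61 0.7816509803921569
```

View pics/w15.png

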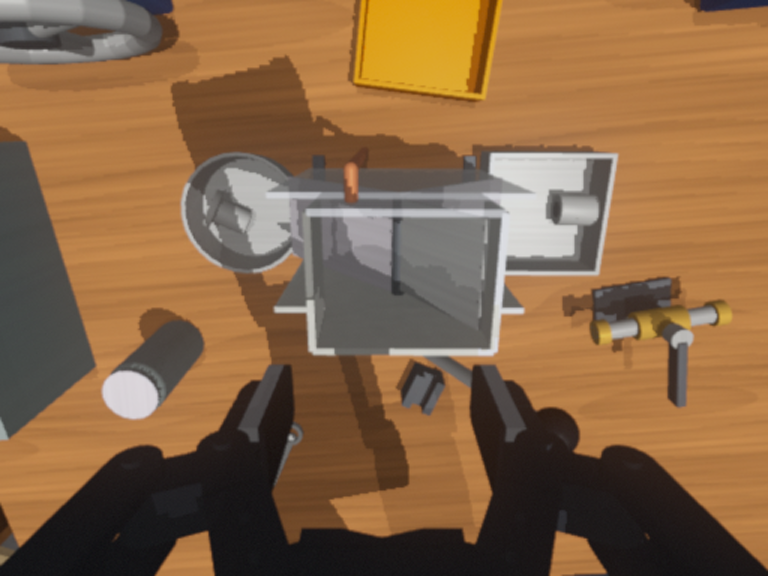

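Call:
servo_tool:
  increments: [0, 0, 0, 0, 0, 0, 0.7, 0, 0, 0, 0, 0, 0, 0.7, 0, 0, 0, 0, 0, 0, 0.7, 0, 0, 0, 0, 0, 0, 0.7, 0, 0, 0, 0, 0, 0, 0.7, 0, 0, 0, 0, 0, 0, 0.7, 0, 0, 0, 0, 0, 0, 0.7, 0, 0, 0, 0, 0, 0, 0.7, 0, 0, 0, 0, 0, 0, 0.7, 0, 0, 0, 0, 0, 0, 0.7]

```text
t: 18.35
tcp_pos: [0.6496, 0.2017, 0.3699]
ee_rot: [[-0.082, 0.0, 0.997], [-0.997, 0.0, -0.082], [-0.0, -1.0, 0.0]]
contact_force: [0.9, -0.4, 1.0]
finger_gap: 0.0599
```

```bash
python3 snap.py w16
python3 - <<'E'
import cv2,numpy as np
a=cv2.imread('pics/w15.png');b=cv2.imread('pics/w16.png');d=np.abs(a.astype(int)-b).max(2)
print(d[150:275,180:300].max(),d[150:275,500:620].max())
from h import *
m=np.load('w16.npy'); s={'ee_rot':m[:,:3],'tcp_pos':m[:,3]}
for n,u,v,z in [('fl',230,213,.02),('pan',242,212,.045),('pl',575,209,.02),('tray',548,213,.045)]: print(n,pix2w('wrist',u/1.5,v/1.5,z,s))
cv2.imwrite('pics/z.png',np.hstack([cv2.resize(x[140:280,170:310],(400,400)) for x in (a,b)]))
E
```

```text
18.35 [0.6496 0.2017 0.3699] [ 0.8687 -0.3849  1.0393] 0.0599490240952129
44 54
fl [0.6618 0.3586 0.02  ]
pan [0.6655 0.3382 0.045 ]
pl [0.6369 0.0024 0.02  ]
tray [0.64   0.0387 0.045 ]
```

View pics/z.png

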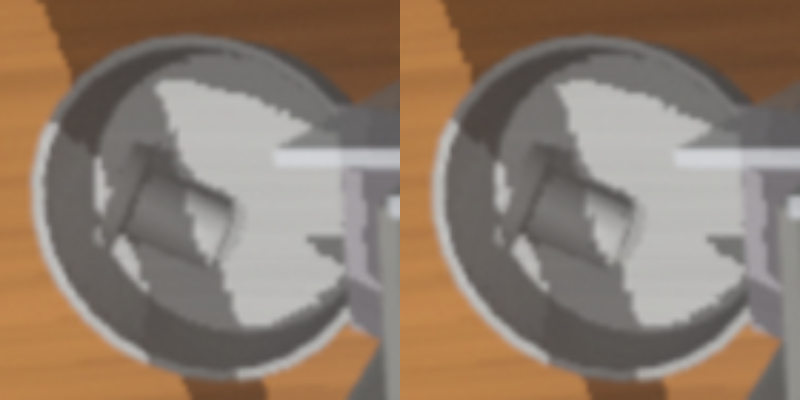

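At rest in both images, so I'm handing in.

```bash
python3 -c "
from plant import env
print(env.job_done())"
```

```text
the job is handed in; nothing more can be done
None
```

The job is done and handed in at about 18.4 s of the 72 s allowed. No verdict came back.

1. **Air cock:** I swung the handle round to its stop with closed fingers. It stands crossways to the pipe, about 1.57 rad, with about 9 N against the stop.
2. **Plain bush:** I threw the lever fully left, about +0.55 rad in the picture, and dropped the bush through the hopper into the square tray on the right.
3. **Flanged bush:** I threw the lever fully right, about -0.55 rad, and dropped the bush into the round pan on the left.

**Last checks:**
- The flanged bush lies about 20 mm from the pan's centre and the plain bush about 36 mm from the tray's centre, both inside the 65 mm limit.
- In close-ups of the pan taken a second apart, the flanged bush had not moved. The plain bush stayed in the same place over several pictures. I compared the two pictures by eye, because image noise made the pixel difference inconclusive.
- The cock still looked shut, and the gripper was open and clear of everything.
- I did not measure the bystanders again at the end. The vee block, oil can and wrench looked unmoved in the last views. The bearing, clamp knob and chuck jaw were last seen when I picked up the plain bush.

**Forces:** A brief 32 N showed at the wrist as the fingers met the lever ball, under the 120 N limit. The handle force was about 9 N, and both grips read 6 N. I watched no other forces beyond the readings at the end of each move.

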